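Roll the brass shaft onto the measuring line and drop the hold-down arm on it

ROBOT

A 6-joint arm with a two-finger parallel gripper is mounted at the origin on a cart in front of the work surface, level with it; the furniture and walls round the work are solid. World frame = base frame: x ahead of the robot, y to its left, z up, the work surface at z = 0. Lengths are in m, angles in rad, forces in N, time in s.
With the tool pointing down it reaches from about 0.35 to 0.775 m from the base axis. Payload 5.5 kg.
Tool frame: the origin (TCP) lies at the very end of the fingers, on their centre line; the grasp point (between the pads) lies 19 mm behind it; z points along the fingers, y is the line along which they close (so a half turn about z gives the same grasp; the last joint's range is limited). The gripper opens to 85 mm and grips with 20 to 120 N. Pads are 22 mm wide; open, the fingers measure 114 mm over their backs; the gripper's body (76 mm by 85 mm) begins 54 mm behind the grasp point. The pads swing forward as they close: fully open they stand 13 mm farther back than shut.
Start: joints at [1.141, 0.313, 0.046, 1.304, 0, 1.431], TCP at [0.164, 0.551, 0.231] pointing down, gripper open.
Joint ranges: [-2.76, 2.76], [-0.86, 1.69], [-1.03, 1.26], [-2.2, 2.34], [-1.47, 1.5], [-3.14, 3.14]. Speed limits (rad/s): [2.57, 2.57, 3.14, 3.14, 3.14, 3.14].

INTERFACE

Orientations are given as a unit quaternion [w, x, y, z].
In Python, from workcell import env, cams, ticket, spotter gives the robot as it stands.
- The arm moves only by the tool jog_arm, never from a script. Its argument "increments" is a list that holds one entry, the list of rows, each a list of 7 numbers: the shift along the tool's x, y, z in units of 0.25 m (1.0 is 0.25 m), then the turn, a rotation vector about the tool's x, y, z in units of 180 degrees (1.0 is 180 degrees), then the closure in counts, from 0 (fully open) to 255 (shut). A call has 1 to 20 rows; each row shifts and turns the commanded pose from where the row before left it, along the tool's axes as they then stand; what a row does not reach is not made up. A row lasts 1/10 s, in which the tool goes at most 50 mm and 8.59 degrees, less where a joint would pass 70% of its speed; a pose out of reach is approached as far as the arm can. A call with a number of a shift or a turn outside -1 to 1 is refused whole. A call with a gripper value outside its range is refused whole. The fingers move at their own pace and stop on an object; "force" is the grip in N (left out, the last holds). Time passes only in rows, so rows that do not move let the fingers close. It gives the time, the measured TCP pose, the force, the opening and the grip force at its end, in the units of the state.
- env.get_state(): the state, without advancing time (a new reading comes with each control period).
- cams.read_camera(name): name is "scene" or "side" or "wrist"; returns a dict with "pixels" (400x640x3 uint8, red, green, blue), "fx", "fy", "cx", "cy" (pixels), "k1" (the pictures are not rectified: a ray, as slopes to the right and down, at radius r is drawn at 1 + k1 r^2 times it, then the intrinsics apply), "xyz" and "attitude" of the camera in the world; the wrist camera has in their place "mount" (4x4, takes a point from camera to tool coordinates, whose origin is the TCP and whose axes are the flange's). Camera axes: x right, y down, z forward; pixel columns grow to the right and rows downward; lengths in m; the calibration is good to about 2 mm. A picture is of the moment at which its call begins: read the wrist's pose just before it. There is no depth.
- ticket.hand_in(): hands the job in; it is judged then, once.
Trained networks look in the newest picture that a camera, given by its name, has taken for a name from the list of things; names that differ only in an ending like _2 or _b are one class to them, and where a whole thing is asked for, a point or a joint stands for the part that bears it (a point fixed in the world has none). Each returns a list of dicts, best first, with "conf" (0 to 1); they miss things now and then, are a little off and sometimes report something else, mostly with a low value. They report only what shows in the picture. A call takes as long as a camera call. They do not tell look-alikes from the thing itself.
- spotter.find_in(target, camera): "uv" ([column, row] in pixels, amid what is visible of it).
- spotter.cut_out(target, camera): "region" (400x640 bool, what is visible of it) and "uv" ([column, row] in pixels, amid what is visible of it).
- spotter.landmark_of(target, camera): "uv" ([column, row] in pixels: a listed point, or the origin of a listed thing).
The state is a dict: "clock": time; "joint_pos": joint angles; "qvel": joint speeds; "tau": joint torques, N m; "tcp_pos": TCP position; "orientation": TCP orientation; "wrist_force": force on the tool from outside, world axes, zero at the start; "ft_torque": the same for the moment, N m; "finger_gap": finger opening in m; "grip_force": force on a finger pad.
Only numpy, scipy, OpenCV 4.12 (cv2) and the standard library are available. Lean on these libraries where they do the work, as an engineer would, in place of code of your own. Each camera call takes 0.05 s, during which the arm holds its last target. There are 200 camera calls.

TASK

Get the brass shaft ready for probing. With a closed fingertip, roll it along the cradle's two rods until it lies squarely over the red measuring line, and let it come to rest there; then push the hold-down arm over with a fingertip so that its V-shaped foot comes down and rests on the shaft. Lift neither shaft, and leave the dark steel shaft and the other things on the bench where they are.

Things in the scene. Friction and masses are not known exactly. Their poses are not given: they have to be found in the camera images.
- cradle: Blue shaft cradle fixed on the bench, base 146 (x) x 270 (y) mm, its top at z = 12 mm. Origin: on the bench under the middle of the line; z up. Two 10 mm steel rods run along y at x = -27 and +27 mm, tops at z = 32 mm; shafts roll along y on them between dark end blocks, 40 mm high, inner faces at y = -113 and +113 mm. The measuring line, red in a white strip, crosses the base at y = 0, along x.
- line_mid (a point): Point of the cradle where the middle of a shaft's axis lies when it is right over the line: cradle x = 0, y = 0, z = 46 mm. Its axes are the cradle's.
- brass_shaft: Oiled brass shaft across the rods: 28 mm diameter over 80 mm, a 19 mm journal 10 mm long at each end; 0.45 kg. Origin: middle of its axis, 46 mm above the bench; x along its axis; y, z turn as it rolls. Starts 45 to 68 mm to either side of the line. A tip pressed on its top and moved rolls it by half the tip's travel; behind it, push at axis height or lower: higher can wedge..
- steel_shaft: Dark steel shaft of the same shape and size, on the other side of the line, 45 to 68 mm from it; stays where it is.
- hold_down (a joint): Angle (rad) of the hold-down arm about its hinge: 0 when its foot rests on a shaft over the line (arm level, along cradle +x); 1.57 upright; 1.8 to 2.0 at the start (leaning back to cradle -x, stop 2.05); below -0.05 no shaft is under the foot. Under 1 N at the knob moves it; it stays put near upright, and below about 1.3 its weight (0.16 kg, damped) carries it down in about a second.
- hinge_axis (a point): Hinge axis of the hold-down arm (level, along cradle y), on a post at cradle x = -64, y = 0, z = 74 mm, on the robot's side of the rods; post 16 mm (x) by 31 mm (y), 76 mm high. Axes are the cradle's.
- red_knob (a point): Centre of the red 20 mm ball knob on the free end of the hold-down arm, 102 mm from the hinge. The arm is an aluminium bar 16 mm wide (cradle y), 8 mm thick. Under it, 64 mm from the hinge, sits the white nylon V foot (120 degrees, 28 mm long, about 37 mm wide), which straddles the shaft and draws it in the last few mm.
- oil_bottle: Plastic oil bottle with red spout, 46 mm by 150 mm tall, standing on the bench behind the cradle; origin under its centre. Bystander.
- test_shaft: Small steel stepped shaft standing on end to the left of the cradle, 24 mm by 59 mm tall; origin under its centre. Bystander.
- marker: Black and blue marker pen lying to the left of the cradle, 132 mm long, 18 mm thick; origin under its middle, along its y axis. Bystander.
Things that resemble listed ones, but are neither listed nor needed, are in the scene too. Several things have the shape of the brass_shaft; the one meant has the colours described above.

How it is judged:
By the outcome, as a careful person would: the job done as asked, in the order asked, and still so for the second after the job is handed in, with the robot touching nothing.
It also fails if it takes over 64 s, if anything falls off the work surface, if the arm or the gripper's body presses on something with over 40 N, if the wrist force passes 120 N, or if a joint passes its speed limit or range.

## Working session

There is one attempt and no reset: what is moved stays moved. The work goes in short steps, Python scripts to look and compute and a tool call to move; the robot and the scene stay as the last step left them, time stands still between calls to the robot, and variables do not carry over. Pictures are saved under pics/ and viewed, at most 10 in all, crops included, and the job is handed in when it is done.

Besides the shell and the picture viewer there is one more tool, called as name([rows], argument=value, ...), one row to a line, values as JSON. jog_arm: Moves the arm, as the interface text tells. Shifts and turns lie within -1 to 1; 1 stands for 0.25 m of shift or 180 degrees of turn. Its arguments: {"type":"object","properties":{"increments":{"type":"array"},"force":{"type":"number"}},"required":["increments"]}

```bash
mkdir -p pics; ls; cat > h.py <<'E'
import numpy as np, cv2
from scipy.spatial.transform import Rotation as R
from workcell import env, cams, ticket, spotter
def rot(a):
    a=np.array(a,float)
    return a if a.shape==(3,3) else R.from_quat(a[[1,2,3,0]]).as_matrix()
def campose(c,st=None):
    if 'mount' in c:
        M=np.array(c['mount']);Rt=rot(st['orientation'])
        return Rt@M[:3,:3], Rt@M[:3,3]+np.array(st['tcp_pos'])
    return rot(c['attitude']),np.array(c['xyz'])
def K(c): return np.array([[c['fx'],0,c['cx']],[0,c['fy'],c['cy']],[0,0,1.]])
def D(c): return np.array([c['k1'],0,0,0,0.])
def ray(c,uv,st=None):
    Rc,o=campose(c,st)
    p=cv2.undistortPoints(np.array([[uv]],float),K(c),D(c))[0,0]
    return o,Rc@np.array([p[0],p[1],1])
def atz(c,uv,z,st=None):
    o,d=ray(c,uv,st);return o+d*(z-o[2])/d[2]
def proj(c,P,st=None):
    Rc,o=campose(c,st);q=(np.atleast_2d(P)-o)@Rc
    return cv2.projectPoints(q.reshape(-1,1,3),np.zeros(3),np.zeros(3),K(c),D(c))[0][:,0]
def tri(obs):
    A=0;b=0
    for o,d in obs:
        d=d/np.linalg.norm(d);P=np.eye(3)-np.outer(d,d);A=A+P;b=b+P@o
    return np.linalg.solve(A,b)
def shot(n,f=None):
    st=env.get_state();c=cams.read_camera(n)
    if f: cv2.imwrite('pics/'+f,c['pixels'][:,:,::-1])
    return c,st
E
python3 - <<'E'
from h import *
for n in ('scene','side','wrist'):
    c,st=shot(n,n+'0.png')
    print(n,{k:(np.round(v,3).tolist()) for k,v in c.items() if k!='pixels'})
    for t in ('cradle','line_mid','brass_shaft','steel_shaft','hinge_axis','red_knob','oil_bottle','test_shaft','marker'):
        print(t,[(np.round(r['uv']).tolist(),round(r['conf'],2)) for r in spotter.landmark_of(t,n)[:4]])
print(st)
a=cv2.imread('pics/scene0.png');b=cv2.imread('pics/side0.png');
E
```

```text
pics
scene {'fx': 510.648, 'fy': 510.648, 'cx': 324.137, 'cy': 205.066, 'k1': -0.116, 'xyz': [0.038, 1.372, 0.605], 'attitude': [0.133, -0.229, 0.828, -0.495]}
cradle [([383.0, 203.0], 0.63)]
line_mid [([381.0, 192.0], 0.83)]
brass_shaft [([372.0, 198.0], 0.63), ([327.0, 300.0], 0.62)]
steel_shaft [([394.0, 176.0], 0.89)]
hinge_axis [([410.0, 186.0], 0.92), ([384.0, 190.0], 0.4)]
red_knob [([354.0, 265.0], 0.61), ([431.0, 154.0], 0.59)]
oil_bottle [([292.0, 205.0], 0.86)]
test_shaft [([317.0, 248.0], 0.58), ([291.0, 204.0], 0.43)]
marker [([353.0, 266.0], 0.67)]
side {'fx': 445.117, 'fy': 445.117, 'cx': 320.612, 'cy': 204.266, 'k1': 0.04, 'xyz': [0.451, 1.292, 0.655], 'attitude': [0.036, -0.054, 0.886, -0.46]}
cradle [([360.0, 195.0], 0.89)]
line_mid [([360.0, 181.0], 0.94)]
brass_shaft [([360.0, 195.0], 0.89), ([391.0, 320.0], 0.68)]
steel_shaft [([361.0, 170.0], 0.78), ([361.0, 197.0], 0.31)]
hinge_axis [([390.0, 172.0], 0.6)]
red_knob [([411.0, 144.0], 0.56)]
oil_bottle [([279.0, 218.0], 0.97)]
test_shaft [([328.0, 261.0], 0.6)]
marker [([384.0, 269.0], 0.58)]
wrist {'fx': 283.907
[... 338 characters left out ...]
.96)]
{'clock': 1.0, 'joint_pos': array([ 1.14142428e+00,  3.13160891e-01,  4.61170318e-02,  1.30359582e+00,
       -1.10986419e-05,  1.43119624e+00]), 'qvel': array([-0.00125423,  0.00054417, -0.00134103,  0.00018713,  0.00228208,
       -0.00015509]), 'tau': array([-1.30087596e-03, -4.80480409e+01,  2.98815733e+01,  4.76373516e-04,
       -2.05200599e-04, -2.03617262e-06]), 'tcp_pos': array([0.16433062, 0.55107037, 0.23135243]), 'orientation': array([2.73087499e-05, 1.44379605e-01, 9.89522371e-01, 7.36174425e-05]), 'wrist_force': array([ 0.00295611, -0.5298445 , -0.75794302]), 'ft_torque': array([ 0.03476748, -0.00769287,  0.04564129]), 'grip_force': 0.0, 'finger_gap': 0.08553120459445042}
```

```bash
python3 - <<'E'
from h import *
a=cv2.imread('pics/scene0.png')[110:340,230:500];b=cv2.imread('pics/side0.png')[110:350,240:470]
cv2.imwrite('pics/m.png',np.hstack([cv2.resize(a,(400,341),interpolation=2),cv2.resize(b,(400,341),interpolation=2)]))
class X(dict):pass
import json
# triangulate with stored detections
s,_=shot('scene');d,_=shot('side')
for n,u,v in [('line_mid',(381,192),(360,181)),('brass',(372,198),(360,195)),('steel',(394,176),(361,170)),('hinge',(410,186),(390,172)),('knob',(431,154),(411,144)),('cradle',(383,203),(360,195)),('oil',(292,205),(279,218)),('test',(317,248),(328,261)),('marker',(353,266),(384,269)),('lookalike',(327,300),(391,320))]:
    print(n,tri([ray(s,u),ray(d,v)]).round(3))
E
```

```text
line_mid [0.485 0.332 0.045]
brass [0.48  0.398 0.054]
steel [0.483 0.269 0.053]
hinge [0.411 0.333 0.08 ]
knob [0.368 0.34  0.168]
cradle [0.482 0.326 0.006]
oil [0.672 0.45  0.006]
test [ 0.539  0.551 -0.024]
marker [0.417 0.606 0.01 ]
lookalike [0.403 0.739 0.016]
```

View pics/m.png

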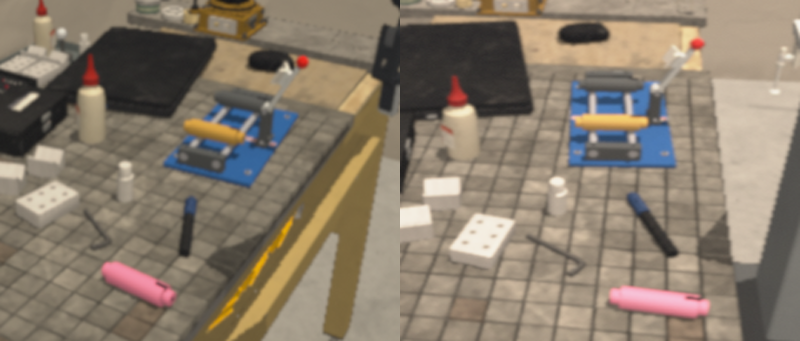

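The brass shaft meant is the orange-gold one on the cradle rods, at scene (372,198) and side (360,195). The pink one of the same shape at scene (327,300) lies on the bench and isn't brass, and the dark one at scene (394,176) is the steel shaft. I'll move above the cradle for a closer wrist view, closing the fingers on the way.

jog_arm([
  [[-0.137,-0.01,-0.008,0,0,0,255],[-0.137,-0.01,-0.008,0,0,0,255],[-0.137,-0.01,-0.008,0,0,0,255],[-0.137,-0.01,-0.008,0,0,0,255],[-0.137,-0.01,-0.008,0,0,0,255],[-0.137,-0.01,-0.008,0,0,0,255],[-0.137,-0.01,-0.008,0,0,0,255],[-0.137,-0.01,-0.008,0,0,0,255],[-0.137,-0.01,-0.008,0,0,0,255],[-0.137,-0.01,-0.008,0,0,0,255],[0,0,0,0,0,0.0453,255],[0,0,0,0,0,0.0453,255],[0,0,0,0,0,0.0453,255],[0,0,0,0,0,0.0453,255],[0,0,0,0,0,0.0453,255],[0,0,0,0,0,0.0453,255],[0,0,0,0,0,0.0453,255],[0,0,0,0,0,0.0453,255],[0,0,0,0,0,0.0453,255],[0,0,0,0,0,0,255]],
])

```text
clock: 3.6
tcp_pos: [0.4854, 0.4292, 0.2512]
orientation: [-0.0, 0.707, 0.707, -0.0]
wrist_force: [0.9, -0.5, -0.5]
finger_gap: -0.0001
grip_force: 0.0
```

```bash
python3 - <<'E'
from h import *
c,st=shot('wrist','w1.png')
print(st['tcp_pos'],st['orientation'],st['joint_pos'].round(2),st['finger_gap'])
Z=dict(line_mid=.046,brass_shaft=.046,steel_shaft=.046,hinge_axis=.074,red_knob=.17,cradle=0)
for t in Z:
    for r in spotter.landmark_of(t,'wrist')[:3]:
        print(t,np.round(r['uv']),round(r['conf'],2),atz(c,r['uv'],Z[t],st).round(4))
E
```

```text
[0.48541571 0.42922808 0.25123987] [-2.19805566e-05  7.07171884e-01  7.07041672e-01 -1.83411903e-05] [0.6  0.46 0.31 1.42 0.   2.17] -8.177924681557551e-05
line_mid [354.  59.] 0.62 [0.5256 0.5607 0.046 ]
line_mid [459. 167.] 0.27 [0.6613 0.4396 0.046 ]
brass_shaft [312. 208.] 0.76 [0.4786 0.3864 0.046 ]
hinge_axis [265. 268.] 0.81 [0.418 0.313 0.074]
hinge_axis [457. 164.] 0.27 [0.6443 0.4494 0.074 ]
red_knob [198. 318.] 0.78 [0.3708 0.3181 0.17  ]
cradle [312. 238.] 0.6 [0.4771 0.321  0.    ]
```

View pics/w1.png

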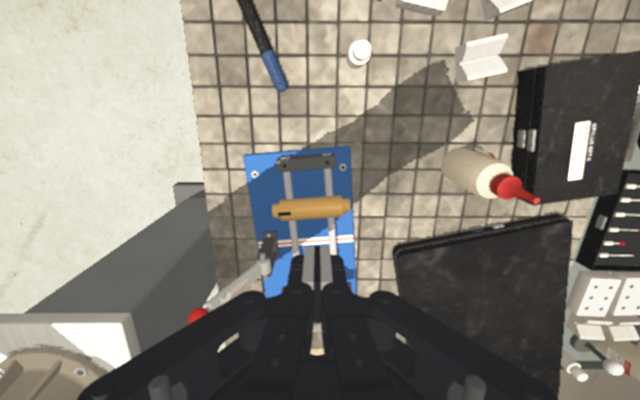

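The wrist view shows the orange-gold brass shaft at (312,208), the red line from about (272,243) to (354,238), and the upright hold-down with its post at (265,262) and knob at (198,316). The far base corners are at (245,155) and (350,147). Next I fit the cradle pose and confirm the shaft in an enlarged crop.

```bash
python3 - <<'E'
from h import *
c,st=shot('wrist')
p=c['pixels'];hsv=cv2.cvtColor(p,cv2.COLOR_RGB2HSV)
H,S,V=[hsv[...,i].astype(int) for i in range(3)]
roi=np.zeros(H.shape,bool);roi[135:305,235:365]=1
def pts(m,z):
    v,u=np.nonzero(m&roi);return np.array([atz(c,(a,b),z,st) for a,b in zip(u,v)]),u,v
blue=(H>95)&(H<125)&(S>130)
B,u,v=pts(blue,.012)
# left/right/top edges
def line(P,ax):
    k=P[:,1-ax];f=np.polyfit(k,P[:,ax],1)
    for _ in range(5):
        r=P[:,ax]-np.polyval(f,k);g=abs(r)<max(.002,1.5*np.median(abs(r)));f=np.polyfit(k[g],P[g,ax],1)
    return f
rows=[(y,u[v==y]) for y in range(160,292)]
L=np.array([atz(c,(a.min()-.5,y),.012,st) for y,a in rows if len(a)]);Rr=np.array([atz(c,(a.max()+.5,y),.012,st) for y,a in rows if len(a)])
T=np.array([atz(c,(x,v[u==x].min()-.5),.012,st) for x in range(252,346) if (u==x).any()])
fL,fR,fT=line(L,0),line(Rr,0),line(T,1)
print('left x=a y+b',fL,'right',fR,'top y=ax+b',fT)
red=((H<8)|(H>172))&(S>60)&(V>80); red[:230]=0;red[255:]=0;red[:,:278]=0
P,u2,v2=pts(red,.012);fl=line(P,1);print('line',fl,len(P),'y at .485',np.polyval(fl,.485))
br=(H>10)&(H<25)&(S>130)&(V>100);br[:190]=0;br[228:]=0
br=cv2.morphologyEx(br.astype(np.uint8),cv2.MORPH_OPEN,np.ones((3,3)))>0
n,l,s,ce=cv2.connectedComponentsWithStats((br&roi).astype(np.uint8));i=1+s[1:,4].argmax()
P,u3,v3=pts(l==i,.052);print('brass px',s[i],'centroid',P.mean(0));f=np.polyfit(P[:,0],P[:,1],1);print('slope',f,P[:,0].min(),P[:,0].max(),P[:,1].min(),P[:,1].max())
cv2.imwrite('pics/w1c.png',cv2.resize(p[135:305,225:375,::-1],None,fx=3.5,fy=3.5,interpolation=2))
E
```

```text
left x=a y+b [-0.08805948  0.42575574] right [-0.08282577  0.5654004 ] top y=ax+b [0.07643419 0.42003276]
line [0.08256331 0.28211015] 41 y at .485 0.3221533522636508
brass px [ 273  197   76   23 1269] centroid [0.47830322 0.38834354 0.052     ]
slope [0.06666466 0.35645762] 0.4287787768526377 0.5251148155867067 0.3726809603514225 0.4026571260181089
```

View pics/w1c.png

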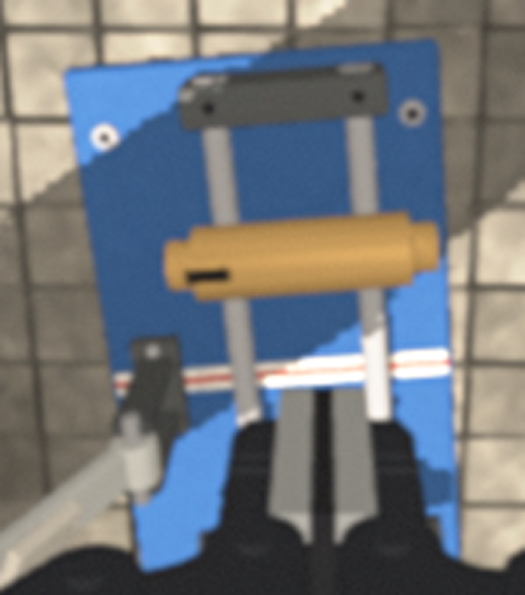

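jog_arm([
  [[0,0,0,0,0,-0.0264,255],[-0.044,-0.017,0.1,0,0,0,255],[0,0,0.136,0,0,0,255],[0,0,0.136,0,0,0,255],[0,0,0.136,0,0,0,255],[0,0,0.136,0,0,0,255],[0,0,0,0,0,0,255],[0,0,0,0,0,0,255]],
])

```text
clock: 4.8
tcp_pos: [0.4818, 0.4177, 0.0904]
orientation: [-0.0, 0.677, 0.736, -0.001]
wrist_force: [0.5, 0.5, 0.6]
finger_gap: -0.0002
grip_force: 0.0
```

```bash
cat > b.py <<'E'
from h import *
O=np.array([.482,.322,0]);CR=R.from_euler('z',.083).as_matrix()
def loc(P): return CR.T@(np.asarray(P)-O)
def wor(P): return O+CR@np.asarray(P)
E
python3 - <<'E'
from b import *
c,st=shot('wrist','w2.png')
print(st['tcp_pos'],loc(st['tcp_pos']).round(4))
im=c['pixels'][:,:,::-1].copy()
def dr(pts,col):
    q=proj(c,[wor(p) for p in pts],st).round().astype(int);cv2.polylines(im,[q.reshape(-1,1,2)],False,col,1)
for x in(-.032,-.022,.022,.032): dr([(x,y,.027) for y in np.linspace(-.05,.113,9)],(0,255,0))
dr([(-.06,0,.012),(.063,0,.012)],(255,0,255))
dr([(-.045,.113,.04),(.045,.113,.04)],(255,255,0))
for y in (.064,):dr([(-.05,y,.046),(.05,y,.046)],(0,0,255))
q=proj(c,[st['tcp_pos'],(st['tcp_pos'][0],st['tcp_pos'][1],.036)],st).astype(int);cv2.line(im,tuple(map(int,q[0])),tuple(map(int,q[1])),(0,255,255),1)
cv2.imwrite('pics/w2o.png',im)
E
```

```text
[0.48180107 0.4177391  0.09043089] [0.0077 0.0954 0.0904]
```

View pics/w2o.png

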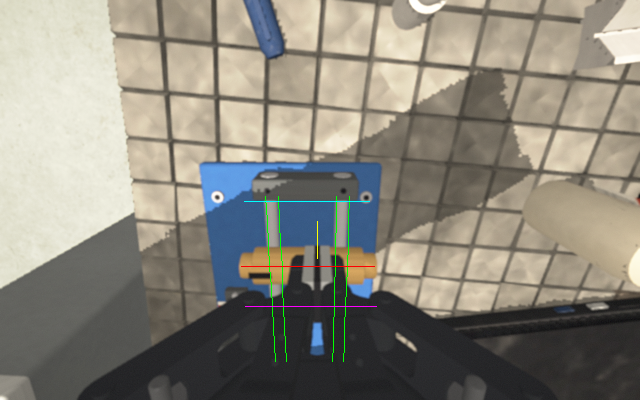

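The overlay agrees: rods at columns 272 and 342, brass axis on row 265. The tip's descent ends at (317,221), midway between the shaft's back edge (row 247) and the end block (row 195). I'll go down and start a slow push.

jog_arm([
  [[0,0,0.07,0,0,0,255],[0,0,0.07,0,0,0,255],[0,0,0.078,0,0,0,255],[0,0,0,0,0,0,255],[0,0,0,0,0,0,255],[-0.01,0,0,0,0,0,255],[-0.01,0,0,0,0,0,255],[-0.01,0,0,0,0,0,255],[-0.01,0,0,0,0,0,255],[-0.01,0,0,0,0,0,255],[-0.01,0,0,0,0,0,255],[-0.01,0,0,0,0,0,255],[-0.01,0,0,0,0,0,255],[-0.01,0,0,0,0,0,255]],
])

```text
clock: 6.25
tcp_pos: [0.484, 0.3953, 0.0358]
orientation: [-0.0, 0.677, 0.736, 0.0]
wrist_force: [-0.3, 1.0, 0.1]
finger_gap: -0.0002
grip_force: 0.2
```

```bash
cat >> b.py <<'E'
def brass(names=('scene','side')):
    for n in names:
        c,st=shot(n,n+'_l.png');p=c['pixels'];hsv=cv2.cvtColor(p,cv2.COLOR_RGB2HSV)
        H,S,V=[hsv[...,i].astype(int) for i in range(3)]
        m=((H>10)&(H<25)&(S>120)&(V>100)).astype(np.uint8)
        lo,hi=proj(c,[wor((-.05,-.1,.05)),wor((.05,-.1,.05)),wor((.05,.1,.05)),wor((-.05,.1,.05))],st),0
        hull=cv2.fillConvexPoly(np.zeros_like(m),cv2.convexHull(lo.astype(np.float32)).astype(int),1)
        k,l,s,ce=cv2.connectedComponentsWithStats(m*hull)
        i=1+s[1:,4].argmax();g=np.argwhere(l==i)[:,::-1]
        P=np.array([loc(atz(c,q,.046,st)) for q in g[::3]])
        print(n,'brass loc',P.mean(0).round(4),'slope',np.polyfit(P[:,0],P[:,1],1)[0].round(3),'area',s[i,4],s[i,:4])
E
python3 - <<'E'
from b import *
st=env.get_state();print(loc(st['tcp_pos']).round(4),st['wrist_force'].round(1))
brass()
E
```

```text
[0.008  0.0729 0.0358] [-0.3  1.   0.1]
scene brass loc [-0.0196  0.0486  0.046 ] slope -0.285 area 186 [377 191  20  13]
side brass loc [-0.0268  0.0465  0.046 ] slope 0.225 area 138 [364 188  18   9]
```

jog_arm([
  [[-0.01,0,0,0,0,0,255],[-0.01,0,0,0,0,0,255],[-0.01,0,0,0,0,0,255],[-0.01,0,0,0,0,0,255],[-0.01,0,0,0,0,0,255],[-0.01,0,0,0,0,0,255],[-0.01,0,0,0,0,0,255],[-0.01,0,0,0,0,0,255],[-0.01,0,0,0,0,0,255],[-0.008,0,0,0,0,0,255],[-0.006,0,0,0,0,0,255],[-0.005,0,0,0,0,0,255],[-0.004,0,0,0,0,0,255],[-0.003,0,0,0,0,0,255],[-0.002,0,0,0,0,0,255],[-0.001,0,0,0,0,0,255],[0,0,0,0,0,0,255],[0,0,0,0,0,0,255]],
])

```text
clock: 8.15
tcp_pos: [0.4864, 0.3658, 0.0358]
orientation: [0.0, 0.677, 0.736, 0.0]
wrist_force: [0.0, 0.5, 0.1]
finger_gap: 0.0006
grip_force: 0.0
```

```bash
python3 - <<'E'
from b import *
st=env.get_state();print(loc(st['tcp_pos']).round(4),st['wrist_force'].round(1))
s,_=shot('scene');d,_=shot('side');w,_=shot('wrist')
a=s['pixels'][140:240,320:460];b=d['pixels'][130:230,290:430]
cv2.imwrite('pics/m2.png',np.vstack([np.hstack([cv2.resize(x,(400,286),interpolation=2) for x in(a,b)]),cv2.resize(w['pixels'][150:350,40:600],(800,286))])[:,:,::-1])
E
```

```text
[0.008  0.0433 0.0358] [0.  0.5 0.1]
```

View pics/m2.png

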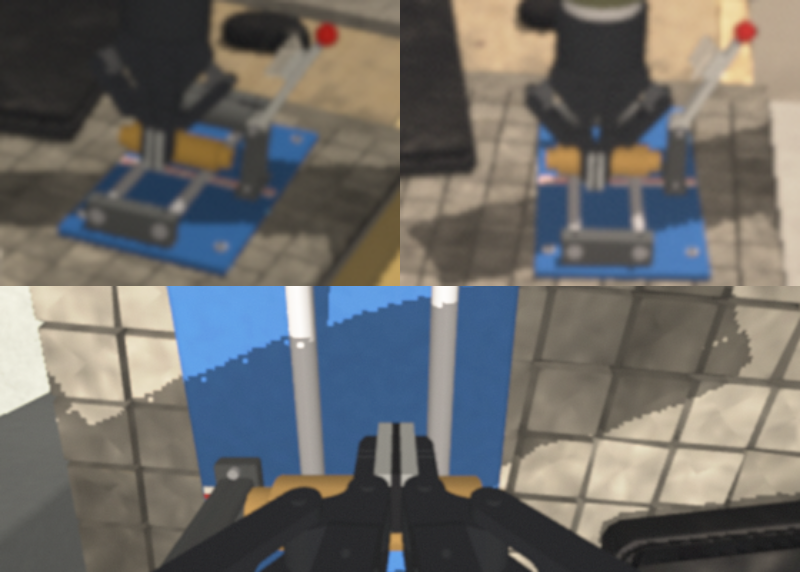

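The shaft has followed the tip and lies just behind the line, resting against the fingers, but the finger links now come close to the raised hold-down. I'll back off and look again for a refined measurement.

jog_arm([
  [[0.06,0,0,0,0,0,255],[0.04,0,-0.056,0,0,0,255],[0.04,0,-0.15,0,0,0,255],[0.04,0,-0.15,0,0,0,255],[0.05,0,-0.15,0,0,0,255],[0,0,-0.15,0,0,0,255],[0,0,0,0,0,0,255],[0,0,0,0,0,0,255]],
])

```text
clock: 9.1
tcp_pos: [0.482, 0.4245, 0.2011]
orientation: [0.0, 0.677, 0.736, 0.002]
wrist_force: [-1.0, 0.6, -0.3]
finger_gap: -0.0002
grip_force: 0.0
```

```bash
cat > m.py <<'E'
from b import *
st=env.get_state();print(loc(st['tcp_pos']).round(4))
brass(('scene','side','wrist'))
c,st=shot('wrist');hsv=cv2.cvtColor(c['pixels'],cv2.COLOR_RGB2HSV)
H,S,V=[hsv[...,i].astype(int) for i in range(3)]
for n in('wrist','scene','side'):
    c,st=shot(n);hsv=cv2.cvtColor(c['pixels'],cv2.COLOR_RGB2HSV);H,S,V=[hsv[...,i].astype(int) for i in range(3)]
    q=proj(c,[wor(p) for p in((-.06,-.012,.012),(.07,-.012,.012),(.07,.012,.012),(-.06,.012,.012))],st)
    hull=cv2.fillConvexPoly(np.zeros(H.shape,np.uint8),cv2.convexHull(q.astype(np.float32)).astype(int),1)>0
    m=hull&((H<8)|(H>170))&(S>50)&(V>60)
    P=np.array([loc(atz(c,(u,v),.012,st)) for v,u in np.argwhere(m)])
    if len(P): print(n,'red',len(P),np.median(P,0).round(4),np.polyfit(P[:,0],P[:,1],1).round(4))
    # rods
    q=[(x,y) for x in np.arange(-.045,.045,.0005) for y in (.03,.035,.04,.045,.05,.055,.06)]
    if n=='wrist':
        uv=proj(c,[wor((x,y,.030)) for x,y in q],st).round().astype(int)
        g=np.array([S[v,u]<90 for u,v in uv]);X=np.array(q)[g]
        print('rods',X[X[:,0]<0,0].mean(),X[X[:,0]>0,0].mean(),len(X))
E
python3 m.py
```

```text
[0.0085 0.1022 0.2011]
scene brass loc [0.0054 0.0194 0.046 ] slope -0.104 area 336 [362 183  39  16]
side brass loc [0.0015 0.0165 0.046 ] slope -0.051 area 311 [342 181  38  10]
wrist brass loc [-0.0308  0.0201  0.046 ] slope 0.245 area 576 [268 244  37  22]
rods -0.028286624203821636 0.02545779220779228 311
scene red 7 [-0.0001  0.0009  0.012 ] [-0.0082  0.0021]
side red 18 [-0.0063 -0.0007  0.012 ] [-0.0092 -0.0013]
```

jog_arm([
  [[0,0,0,0,-0.037,0,255],[0,0,0,0,-0.037,0,255],[0,0,0,0,-0.037,0,255],[0.012,-0.002,0.13,0,0,0,255],[0.012,-0.002,0.13,0,0,0,255],[0.012,-0.002,0.13,0,0,0,255],[0.012,-0.002,0.13,0,0,0,255],[0.012,-0.002,0.1,0,0,0,255],[0,0,0.039,0,0,0,255],[0,0,0,0,0,0,255],[0,0,0,0,0,0,255]],
])

```text
clock: 10.55
tcp_pos: [0.4833, 0.3813, 0.0408]
orientation: [0.128, 0.667, 0.725, -0.117]
wrist_force: [0.2, -0.9, 0.3]
finger_gap: 0.0001
grip_force: 0.0
```

```bash
python3 - <<'E'
from b import *
st=env.get_state();print(loc(st['tcp_pos']).round(4),st['wrist_force'].round(1),(CR.T@rot(st['orientation'])).round(3).tolist())
E
```

```text
[0.0062 0.059  0.0408] [ 0.2 -0.9  0.3] [[0.0, 1.0, 0.001], [0.94, -0.0, -0.341], [-0.341, 0.001, -0.94]]
```

jog_arm([
  [[-0.023,0,0.0082,0,0,0,255],[-0.022,0,0.0082,0,0,0,255],[-0.0075,0,0.0027,0,0,0,255],[-0.0075,0,0.0027,0,0,0,255],[-0.0075,0,0.0027,0,0,0,255],[-0.0075,0,0.0027,0,0,0,255],[-0.0075,0,0.0027,0,0,0,255],[-0.0075,0,0.0027,0,0,0,255],[-0.0075,0,0.0027,0,0,0,255],[-0.0075,0,0.0027,0,0,0,255],[-0.006,0,0.0022,0,0,0,255],[-0.005,0,0.0018,0,0,0,255],[-0.0045,0,0.0016,0,0,0,255],[-0.0035,0,0.0013,0,0,0,255],[-0.003,0,0.0011,0,0,0,255],[-0.002,0,0.0007,0,0,0,255],[-0.001,0,0.0004,0,0,0,255],[0,0,0,0,0,0,255],[0,0,0,0,0,0,255]],
])

```text
clock: 12.45
tcp_pos: [0.4855, 0.3464, 0.0399]
orientation: [0.128, 0.667, 0.725, -0.117]
wrist_force: [-0.0, -0.0, 0.0]
finger_gap: 0.0003
grip_force: 0.1
```

```bash
python3 - <<'E'
from b import *
st=env.get_state();print(loc(st['tcp_pos']).round(4),st['wrist_force'].round(1))
brass()
E
```

```text
[0.0055 0.024  0.0399] [-0. -0.  0.]
scene brass loc [-0.0196 -0.004   0.046 ] slope -0.181 area 165 [384 183  19  12]
side brass loc [-0.0264  0.0031  0.046 ] slope 0.298 area 83 [364 179  15   8]
```

jog_arm([
  [[0.02,0,-0.0073,0,0,0,255],[0.036,0,-0.0132,0,0,0,255],[-0.007,0,-0.139,0,0,0,255],[-0.007,0,-0.139,0,0,0,255],[-0.007,0,-0.139,0,0,0,255],[-0.007,0,-0.139,0,0,0,255],[-0.007,0,-0.139,0,0,0,255],[-0.007,0,-0.139,0,0,0,255],[0,0,0,0,0.037,0,255],[0,0,0,0,0.037,0,255],[0,0,0,0,0.037,0,255],[0,0,0,0,0,0,255],[0,0,0,0,0,0,255]],
])

```text
clock: 13.85
tcp_pos: [0.4791, 0.4222, 0.2401]
orientation: [0.001, 0.677, 0.736, -0.0]
wrist_force: [-0.2, 0.8, -0.2]
finger_gap: 0.0002
grip_force: 0.0
```

```bash
python3 m.py; python3 - <<'E'
from b import *
for n in('scene','side','wrist'):
    c,st=shot(n)
    for r in spotter.landmark_of('red_knob',n)[:2]: print(n,np.round(r['uv']),round(r['conf'],2),loc(atz(c,r['uv'],.17,st)).round(4))
    if n=='scene': a=c['pixels'][140:240,320:460]
    if n=='side': b=c['pixels'][130:230,290:430]
cv2.imwrite('pics/m3.png',np.vstack([np.hstack([cv2.resize(x,(400,286),interpolation=2) for x in(a,b)]),cv2.resize(c['pixels'][150:350,140:500],(800,314)[::1])])[:,:,::-1])
E
```

```text
[0.0054 0.1001 0.2401]
scene brass loc [ 0.0066 -0.0028  0.046 ] slope -0.072 area 356 [364 180  39  15]
side brass loc [ 0.0029 -0.0013  0.046 ] slope -0.026 area 289 [341 177  38  10]
wrist brass loc [-0.0081  0.0044  0.046 ] slope 0.056 area 703 [275 241  76  20]
wrist red 125 [-0.0004 -0.0006  0.012 ] [-0.0016  0.0001]
rods -0.02810185185185182 0.025186746987951876 328
scene red 1 [-0.0473  0.0009  0.012 ] [-0.0091  0.0004]
side red 17 [-0.0025  0.0002  0.012 ] [-0.0047 -0.0004]
scene [433. 152.] 0.87 [-0.1141  0.0217  0.17  ]
scene [290. 205.] 0.41 [0.0501 0.3828 0.17  ]
side [410. 139.] 0.54 [-0.1116  0.0052  0.17  ]m.py:12: RankWarning: Polyfit may be poorly conditioned
  if len(P): print(n,'red',len(P),np.median(P,0).round(4),np.polyfit(P[:,0],P[:,1],1).round(4))
```

View pics/m3.png

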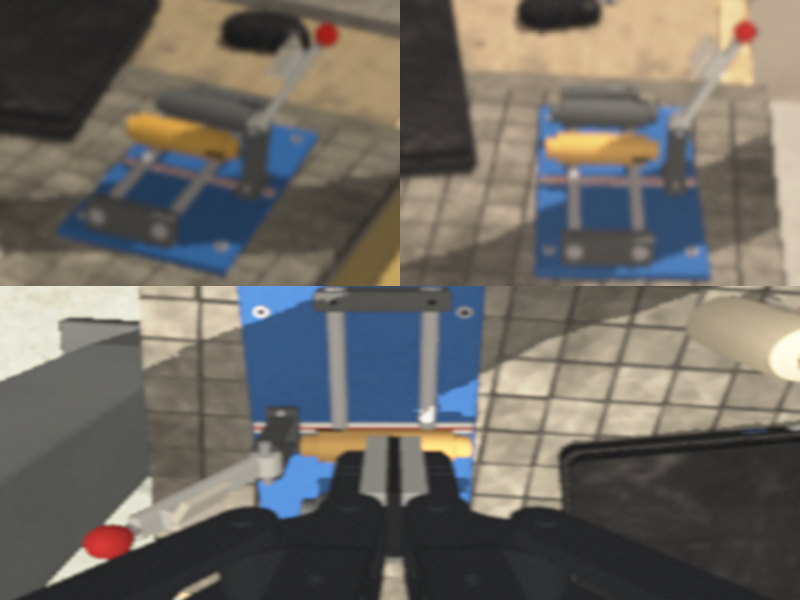

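```bash
cat > e.py <<'E'
from b import *
ys=np.arange(-.045,.045,.0005)
for n in('scene','side','wrist'):
    c,st=shot(n);p=cv2.resize(c['pixels'],None,fx=4,fy=4,interpolation=cv2.INTER_CUBIC).astype(np.float32)
    o=loc(campose(c,st)[1]);out=[]
    for x in (-.03,-.025,-.012,.02,.025,.03,.034):
        uv=proj(c,[wor((x,y,.046)) for y in ys],st)
        u4=(uv+.5)*4-.5
        px=cv2.remap(p,u4[:,0].astype(np.float32)[None],u4[:,1].astype(np.float32)[None],1)[0]
        g=(px[:,0]-px[:,2])>0.35*px[:,0]   # red well above blue: gold
        g[(px[:,0]-px[:,1])>.45*px[:,0]]=False
        if g.sum()<8: out.append((x,None));continue
        e=ys[g];lo,hi=e.min(),e.max()
        # tangent planes: axis direction angle in (y,z) plane
        al=[np.arctan2(t-o[1],o[2]-.046) for t in(lo,hi)]
        y0=o[1]+np.tan(np.mean(al))*(o[2]-.046)
        out.append((x,round(lo*1e3,1),round(hi*1e3,1),round(y0*1e3,1)))
    print(n,o.round(3),out)
E
python3 e.py
```

```text
scene [-0.355  1.083  0.605] [(-0.03, np.float64(-24.5), np.float64(26.5), np.float64(1.5)), (-0.025, np.float64(-29.5), np.float64(25.5), np.float64(-1.4)), (-0.012, np.float64(-29.5), np.float64(26.0), np.float64(-1.2)), (0.02, np.float64(-36.0), np.float64(30.0), np.float64(-2.2)), (0.025, np.float64(-36.5), np.float64(27.0), np.float64(-4.0)), (0.03, np.float64(-34.5), np.float64(25.5), np.float64(-3.8)), (0.034, np.float64(-31.0), np.float64(25.5), np.float64(-2.2))]
side [0.049 0.969 0.655] [(-0.03, np.float64(-23.0), np.float64(21.0), np.float64(-0.6)), (-0.025, np.float64(-26.5), np.float64(24.5), np.float64(-0.5)), (-0.012, np.float64(-24.0), np.float64(20.0), np.float64(-1.6)), (0.02, np.float64(-26.0), np.float64(20.5), np.float64(-2.4)), (0.025, np.float64(-29.5), np.float64(23.5), np.float64(-2.5)), (0.03, np.float64(-29.5), np.float64(24.0), np.float64(-2.2)), (0.034, np.float64(-27.0), np.float64(22.0), np.float64(-2.1))]
wrist [0.005 0.183 0.382] [(-0.03, np.float64(-14.5), np.float64(14.5), np.float64(0.3)), (-0.025, np.float64(-8.0), np.float64(15.0), np.float64(3.7)), (-0.012, np.float64(-2.0), np.float64(17.0), np.float64(7.6)), (0.02, np.float64(8.5), np.float64(15.5), np.float64(12.0)), (0.025, np.float64(-6.5), np.float64(14.5), np.float64(4.1)), (0.03, np.float64(-6.5), np.float64(17.0), np.float64(5.4)), (0.034, np.float64(-8.0), np.float64(17.0), np.float64(4.7))]
```

The shaft lies within about 1 mm of the line, square to it and at rest, clear of the dark steel shaft behind it. The hold-down still leans back. Next I take the fingertip round behind the knob.

jog_arm([
  [[-0.057,-0.094,0,0,0,0,255],[-0.057,-0.094,0,0,0,0,255],[-0.057,-0.094,0,0,0,0,255],[-0.057,-0.094,0,0,0,0,255],[-0.057,-0.094,0,0,0,0,255],[-0.057,-0.094,0,0,0,0,255],[-0.058,-0.096,0,0,0,0,255],[0,0,0,0,0,0,255],[0,0,0.11,0,0,0,255],[0,0,0.11,0,0,0,255],[0,0,0.1,0,0,0,255],[0,0,0,0,0,0,255],[0,0,0,0,0,0,255]],
])

```text
clock: 15.95
tcp_pos: [0.3234, 0.3093, 0.1598]
orientation: [-0.0, 0.677, 0.736, -0.0]
wrist_force: [0.4, 0.3, -0.0]
finger_gap: -0.0
grip_force: 0.0
```

```bash
python3 - <<'E'
from b import *
st=env.get_state();print(loc(st['tcp_pos']).round(4),st['wrist_force'].round(1))
for n in('scene','side'):
    c,st=shot(n)
    for r in spotter.landmark_of('red_knob',n)[:1]: print(n,np.round(r['uv']),round(r['conf'],2),loc(atz(c,r['uv'],.167,st)).round(4))
    if n=='scene': a=c['pixels'][110:240,320:500]
    if n=='side': b=c['pixels'][100:230,290:470]
cv2.imwrite('pics/m4.png',np.hstack([cv2.resize(x,(400,289),interpolation=2) for x in(a,b)])[:,:,::-1])
E
```

```text
[-0.1591  0.0005  0.1598] [ 0.4  0.3 -0. ]
scene [433. 152.] 0.66 [-0.1119  0.014   0.167 ]
side [412. 138.] 0.78 [-0.1187 -0.0087  0.167 ]
```

View pics/m4.png

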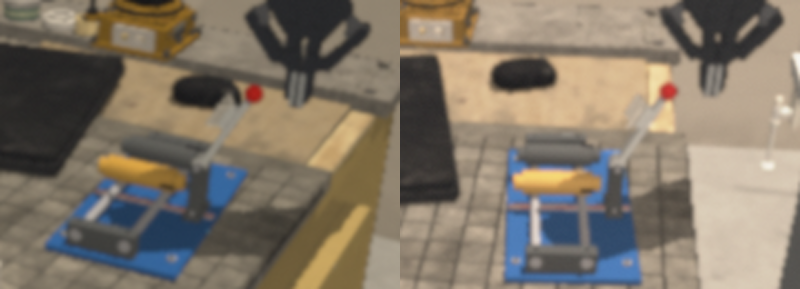

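jog_arm([
  [[0,0.03,0,0,0,0,255],[0,0.03,0,0,0,0,255],[0,0.025,0,0,0,0,255],[0,0.022,0,0,0,0,255],[0,0.022,0,0,0,0,255],[0,0.022,0,0,0,0,255],[0,0.022,0,0,0,0,255],[0,0.022,0,0,0,0,255],[0,0.022,0,0,0,0,255],[0,0.022,0,0,0,0,255],[0,0.022,0,0,0,0,255],[0,0.022,0,0,0,0,255],[0,0.022,0,0,0,0,255],[0,0.022,0,0,0,0,255],[0,0.022,0,0,0,0,255],[0,0.022,0,0,0,0,255],[0,0.022,0,0,0,0,255],[0,0.022,0,0,0,0,255],[0,0.022,0,0,0,0,255],[0,0.02,0,0,0,0,255]],
])

```text
clock: 18.15
tcp_pos: [0.4375, 0.3187, 0.1595]
orientation: [0.0, 0.677, 0.736, 0.0]
wrist_force: [0.5, -0.7, 0.4]
finger_gap: 0.0001
grip_force: 0.0
```

jog_arm([
  [[0,-0.05,-0.05,0,0,0,255],[0,-0.1,-0.1,0,0,0,255],[0,-0.1,-0.1,0,0,0,255],[0,-0.1,-0.1,0,0,0,255],[0,0,0,0,0,0,255],[0,0,0,0,0,0,255],[0,0,0,0,0,0,255],[0,0,0,0,0,0,255],[0,0,0,0,0,0,255],[0,0,0,0,0,0,255],[0,0,0,0,0,0,255],[0,0,0,0,0,0,255],[0,0,0,0,0,0,255],[0,0,0,0,0,0,255]],
])

```text
clock: 19.55
tcp_pos: [0.3497, 0.3113, 0.2469]
orientation: [-0.0, 0.677, 0.736, 0.0]
wrist_force: [0.3, 0.3, -0.4]
finger_gap: 0.0002
grip_force: 0.0
```

```bash
python3 - <<'E'
from b import *
st=env.get_state();print(loc(st['tcp_pos']).round(4),st['wrist_force'].round(1))
for n in('scene','side'):
    c,st=shot(n)
    for r in spotter.landmark_of('red_knob',n)[:1]: print(n,np.round(r['uv']),round(r['conf'],2),loc(atz(c,r['uv'],.074,st)).round(4),'expect',proj(c,[wor((.038,0,.074))],st).round())
    if n=='scene': a=c['pixels'][130:240,320:470]
    if n=='side': b=c['pixels'][120:230,290:440]
cv2.imwrite('pics/m5.png',np.hstack([cv2.resize(x,(400,293),interpolation=2) for x in(a,b)])[:,:,::-1])
E
python3 e.py
```

```text
[-0.1327  0.0003  0.2469] [ 0.3  0.3 -0.4]
scene [372. 173.] 0.64 [ 0.0408 -0.0095  0.074 ] expect [[371. 174.]]
side [349. 171.] 0.59 [ 0.0308 -0.0077  0.074 ] expect [[346. 172.]]
scene [-0.355  1.083  0.605] [(-0.03, np.float64(-24.5), np.float64(27.0), np.float64(1.7)), (-0.025, np.float64(-29.0), np.float64(25.5), np.float64(-1.2)), (-0.012, np.float64(-30.0), np.float64(26.0), np.float64(-1.4)), (0.02, np.float64(0.5), np.float64(29.5), np.float64(15.2)), (0.025, np.float64(-14.5), np.float64(26.5), np.float64(6.3)), (0.03, np.float64(-25.0), np.float64(25.5), np.float64(0.7)), (0.034, np.float64(-27.0), np.float64(25.5), np.float64(-0.2))]
side [0.049 0.969 0.655] [(-0.03, np.float64(-23.0), np.float64(20.0), np.float64(-1.2)), (-0.025, np.float64(-25.5), np.float64(23.5), np.float64(-0.6)), (-0.012, np.float64(4.5), np.float64(20.0), np.float64(12.3)), (0.02, np.float64(-22.5), np.float64(20.5), np.float64(-0.7)), (0.025, np.float64(-25.0), np.float64(23.5), np.float64(-0.3)), (0.03, np.float64(-34.5), np.float64(24.0), np.float64(-4.6)), (0.034, np.float64(-31.5), np.float64(22.0), np.float64(-4.2))]
wrist [-0.133  0.083  0.389] [(-0.03, np.float64(2.0), np.float64(14.0), np.float64(8.0)), (-0.025, np.float64(2.0), np.float64(13.5), np.float64(7.8)), (-0.012, np.float64(2.0), np.float64(8.5), np.float64(5.3)), (0.02, np.float64(4.5), np.float64(13.5), np.float64(9.0)), (0.025, np.float64(2.0), np.float64(13.0), np.float64(7.5)), (0.03, np.float64(2.0), np.float64(13.0), np.float64(7.5)), (0.034, np.float64(1.5), np.float64(13.0), np.float64(7.3))]
```

View pics/m5.png

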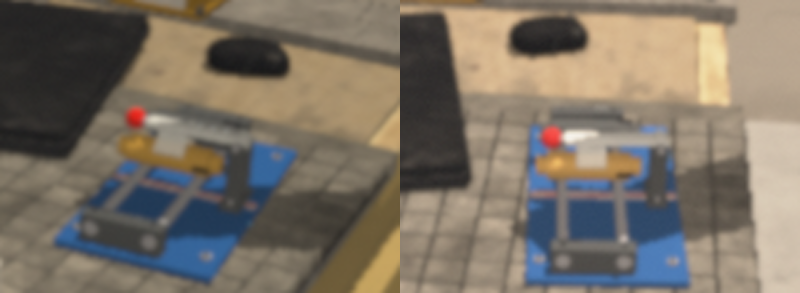

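The arm is level: the knob is at scene (372,173), where (371,174) was expected. The foot straddles the brass shaft over the line, the steel shaft hasn't moved, and the robot is clear.

```bash
python3 -c "
from workcell import ticket
print(ticket.hand_in())"
```

```text
the job is handed in; nothing more can be done
None
```

The brass shaft lies within about 1 to 2 mm of the red line with the hold-down's V foot resting on it, the steel shaft showed no movement in the pictures, and the job was handed in at about 20 s; the hand-in returned no verdict.

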